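# Open a push-and-turn jar on a swivelling stand

## Robot

A 6-joint arm with a two-finger parallel gripper is mounted at the origin on the work surface. World frame = base frame: x ahead of the robot, y to its left, z up, the work surface at z = 0. Lengths are in m, angles in rad, forces in N, time in s.
With the tool pointing down it reaches from about 0.25 to 0.725 m from the base axis. Payload 9.7 kg.
Tool frame: the origin (TCP) lies midway between the tips of the shut fingers; the grasp point (between the pads) lies 19 mm behind it; z points along the fingers, y is the line along which they close (so a half turn about z gives the same grasp; the last joint's range is limited). The gripper opens to 85 mm and grips with 20 to 120 N. Pads are 22 mm wide; open, the fingers measure 114 mm over their backs; the gripper's body (76 mm by 85 mm) begins 54 mm behind the grasp point. The pads swing forward as they close: fully open they stand 13 mm farther back than shut.
Start: joints at [1.173, 0.087, 0.176, 1.66, 0, 1.571], TCP at [0.213, 0.507, 0.231] pointing down, gripper open.
Joint ranges: [-3.13, 3.13], [-0.85, 1.81], [-1.15, 1.24], [-2.2, 2.28], [-1.44, 1.52], [-3.14, 3.14]. Speed limits (rad/s): [2.22, 2.22, 2.57, 3.14, 3.14, 3.14].

## Interface

Orientations are given as a unit quaternion [w, x, y, z].
In Python, from plant import * gives the robot as it stands. The module is installed in compiled form; this text tells all that it offers.
- The arm moves only by the shell command python3 -m pendant 'ROWS' [OPENING] [FORCE]. ROWS is JSON, a list of rows, each a list of 6 numbers: the shift along the tool's x, y, z normalised to -1 to 1, where 1 is 0.12 m, then the turn, a rotation vector about the tool's x, y, z normalised to -1 to 1, where 1 is 90 degrees. A call has exactly 8 rows; each row is the pose to reach, as a shift and turn from the pose commanded when the call began, along the tool's axes at that moment; what a row does not reach only later rows make up. A row lasts 1/10 s, in which the tool goes at most 50 mm and 8.59 degrees, less where a joint would pass 70% of its speed; a pose out of reach is approached as far as the arm can. A call with a number of a shift or a turn outside -1 to 1 is refused whole. A call with a gripper value outside its range is refused whole. OPENING is the finger opening in mm, from 0 to 85.4, set as the call begins (- or left out, the last holds). The fingers move at their own pace and stop on an object; FORCE is the grip in N (left out, the last holds). Time passes only in rows, so rows that repeat a pose let the fingers close, or fill a call up. It gives the time, the measured TCP pose, the force, the opening and the grip force at its end, in the units of the state.
- get_obs(): the state, without advancing time (a new reading comes with each control period).
- read_camera(name): name is "scene" or "top"; returns the picture (480x640x3 uint8, red, green, blue); there is no depth.
- camera_model(name): a dict with "camera_matrix" (3x3 intrinsics, pixels), "world_to_cam" (4x4, takes a point from world to camera coordinates). Camera axes: x right, y up, looking along -z (the intrinsics and any distortion apply to the point x, -y, -z); pixel columns grow to the right and rows downward; lengths in m; the calibration is good to about 2 mm. A picture is of the moment at which its call begins. camera_model takes no time and is no camera call.
- hand_in(): hands the job in; it is judged then, once.
The state is a dict: "clock": time; "q": joint angles; "qvel": joint speeds; "joint_efforts": joint torques, N m; "tcp_pos": TCP position; "orientation": TCP orientation; "force": force on the tool from outside, world axes, zero at the start; "torque": the same for the moment, N m; "grip_width": finger opening in m; "gripper_force": force on a finger pad.
Only numpy, scipy, OpenCV 4.12 (cv2) and the standard library are available. Lean on these libraries where they do the work, as an engineer would, in place of code of your own. Each camera call takes 0.05 s, during which the arm holds its last target. There are 200 camera calls.

## Task

The green jar stands on a little turntable that would swing round as you open it: take the sprung clip off the shelf's front rim, put it well down over the turntable's two upright tabs so that it pinches them together, and let go of it. Then press the jar's white safety cap down, twist it anticlockwise until it comes free, and finish still holding the cap in the gripper, upright and still, about 8 cm above where it sat, straight over the jar. Do not let the turntable swing, leave the clip on the tabs, and do not disturb the cup, spice bottle and grater.

Things in the scene. Friction and masses are not known exactly. Their poses are not given: they have to be found in the camera images.
- shelf: Fixed steel shelf, 340 mm deep (x) by 620 mm wide (y), axes as the world's; origin at the centre of its top face, 60 mm above the work surface. At the front (nearest the robot) an upright rim, 6 mm thick, runs along y at shelf x = -173 mm, its top edge 44 mm above the shelf top. The clip starts on this rim.
- stand: Foot of the turntable, fixed to the shelf; origin at the centre of its underside, on the jar's upright axis; z up, local +x points from the jar to the two tabs. The green plastic jar (66 mm across, shoulder 68 mm above this origin) is held fast in the steel turntable on the foot and cannot be lifted out.
- tabs_top (a point): Middle of the top edge of two upright steel tabs, face to face, 95 mm from the jar axis, 44 mm above the shelf; axes as stand. Together a plate 6 mm thick in local y (3 mm each side), 30 mm long in local x, free for 32 mm downward. The -y tab is on the fixed foot, the +y tab on the turntable and swings away in an anticlockwise twist unless clipped.
- turntable (a joint): Turn of turntable and jar, rad, anticlockwise from above; 0 = tabs together (its start and stop). Almost frictionless.
- clip_grip (a point): Where to squeeze the loose sprung steel clip: centre between its two flat black handles. z up, y across the jaws (the way to squeeze), x along the gripped edge. Handles are 18 mm wide in x, reach 21 mm below to 11 mm above this point. On a 6 mm edge they splay upward, 37 mm over the outside here, 43 mm at the top. Squeezed home (9 N, then a hard stop) they are parallel, 24 mm over the outside.
- clip_mouth (a point): Midway between the clip's jaw tips, 56 mm below clip_grip; same axes. Starts 16 mm below the rim's top edge. Mouth width at the tips: 6 mm on the rim, about 18 mm squeezed home. Jaws are 18 mm wide and pinch with about 8 N; an edge can enter 24 mm before it meets the pivot pin.
- cap_center (a point): Centre (half-way up) of the loose white ribbed cap, round, 50 mm across, 32 mm tall, 30 g, axis z. Its upper half is solid: grip there. Its lower edge starts 9 mm above the jar's shoulder.
- jar_axis (a point): Fixed point on the jar's axis where cap_center sits when the cap is shut, 93 mm above the shelf; axes as stand.
- cup: Bystander: white ceramic mug, 72 mm across, 75 mm tall, origin at the centre of its underside; handle at its +y.
- spice_bottle: Bystander: glass spice bottle with black flip lid, 42 mm across, 85 mm tall, origin at the centre of its underside.
- grater: Bystander: small steel box grater, 40 by 56 mm, 116 mm tall with its handle, origin at the centre of its underside.
- clip: The whole clip, 45 g, upright, jaws down, astride the rim; origin on its pivot pin, 28 mm below clip_grip and 28 mm above clip_mouth. Held squeezed against its stop by any grip over 15 N it is rigid.
- cap: The whole cap; origin at the centre of its lower edge. Lugs inside lock it: press it down 5 to 6 mm (spring: 5 N at first, 10 N at 5 mm; bottoms at 7 mm, 11 N), keep it down and turn anticlockwise from above by 0.95 to 1.4 rad (aim for 1.2; hard stop near 1.5), then lift straight up. It turns neither unpressed nor clockwise.
Not all that is in view belongs to the job. What is shaped like the cap but turquoise is not meant.

How it is judged:
By the outcome, as a careful person would: the job done as asked, in the order asked, and still so for the second after the job is handed in, while the arm keeps its last pose, push and grip.
It also fails if it takes over 51 s, if anything falls off the work surface, if the arm or the gripper's body presses on something with over 40 N, if the wrist force passes 120 N, or if a joint passes its speed limit or range.

## Working session

There is one attempt and no reset: what is moved stays moved. The work goes in short steps, Python scripts to look and compute and a shell command to move; the robot and the scene stay as the last step left them, time stands still between calls to the robot, and variables do not carry over. Pictures are saved under pics/ and viewed, at most 10 in all, crops included, and the job is handed in when it is done.

```bash
mkdir -p pics; python3 - <<'E'
from plant import *
import cv2,numpy as np
for n in("scene","top"):
    im=read_camera(n); cv2.imwrite(f"pics/{n}0.png",im[:,:,::-1])
    m=camera_model(n); print(n,{k:np.round(np.array(v),4).tolist() if not isinstance(v,str) else v for k,v in m.items()})
o=get_obs(); print({k:np.round(v,4).tolist() for k,v in o.items()})
E
```

```text
scene {'camera_matrix': [[479.1579, 0.0, 311.7683], [0.0, 479.1579, 235.7268], [0.0, 0.0, 1.0]], 'world_to_cam': [[0.2974, 0.9547, 0.0031, -0.1842], [-0.7225, 0.223, 0.6544, 0.3408], [0.6241, -0.1969, 0.7561, -1.1601], [0.0, 0.0, 0.0, 1.0]]}
top {'camera_matrix': [[587.7869, 0.0, 322.6937], [0.0, 587.7869, 241.9332], [0.0, 0.0, 1.0]], 'world_to_cam': [[0.0652, -0.9979, 0.0052, -0.0108], [0.9715, 0.0646, 0.2281, -0.5633], [-0.228, -0.0098, 0.9736, -0.9435], [0.0, 0.0, 0.0, 1.0]]}
{'clock': 0.1, 'q': [1.173, 0.0874, 0.1752, 1.6598, -0.0, 1.5708], 'qvel': [0.0018, -0.0008, 0.0039, -0.0001, -0.0003, -0.0006], 'joint_efforts': [-0.0004, -52.1562, 46.5652, 0.0161, -0.0001, -0.0], 'tcp_pos': [0.213, 0.5069, 0.2307], 'orientation': [-0.0001, 0.1976, 0.9803, -0.0006], 'force': [-0.758, 0.2502, 0.5258], 'torque': [0.0616, -0.0403, 0.0021], 'gripper_force': 0.0, 'grip_width': 0.0855}
```

View pics/scene0.png

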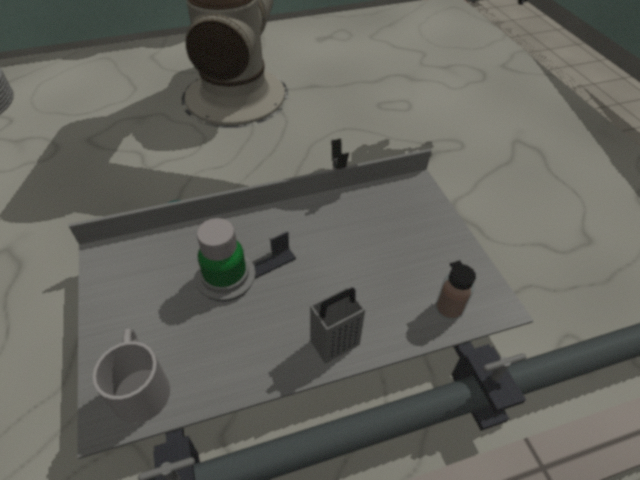

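View pics/top0.png

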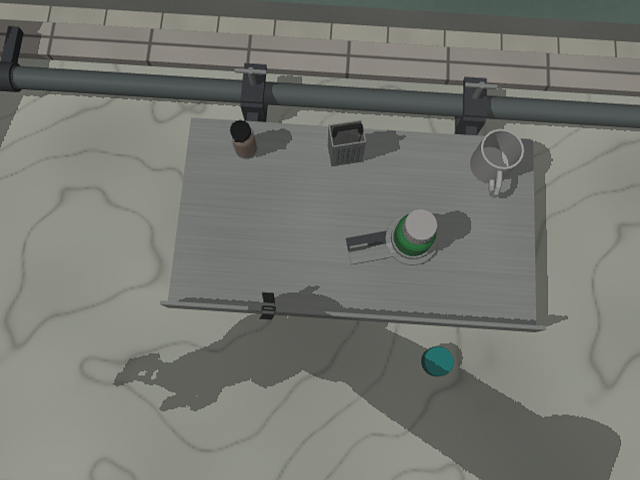

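The scene view shows the jar and cap at about (218,240), the tabs at (280,243), the clip at (340,155) and the bystanders behind. The top view shows the clip at (268,305), the tabs at (365,242) and the cap at (421,225). The turquoise decoy stands in front of the rim. I'll enlarge the key parts.

```bash
python3 - <<'E'
import cv2,numpy as np
s=cv2.imread("pics/scene0.png");t=cv2.imread("pics/top0.png")
def c(im,x,y,w,h):
    o=cv2.resize(im[y:y+h,x:x+w],(400,300),interpolation=cv2.INTER_CUBIC)
    o=cv2.convertScaleAbs(o,alpha=1.5,beta=15)
    f=400/w
    for k in range(0,w,10):
        cv2.line(o,(int((k+.5)*f),0),(int((k+.5)*f),8 if (x+k)%50 else 18),(0,0,255),1)
        if (x+k)%20==0: cv2.putText(o,str(x+k),(int(k*f),28),0,.35,(0,0,255),1)
    for k in range(0,h,10):
        cv2.line(o,(0,int((k+.5)*f)),(8,int((k+.5)*f)),(0,0,255),1)
        if (y+k)%20==0: cv2.putText(o,str(y+k),(10,int(k*f)+4),0,.35,(0,0,255),1)
    return o
a=np.vstack([np.hstack([c(t,340,190,120,90),c(t,240,270,80,60)]),np.hstack([c(s,190,205,120,90),c(s,310,125,80,60)])])
cv2.imwrite("pics/crops.png",a)
E
```

```text
(no output)
```

View pics/crops.png

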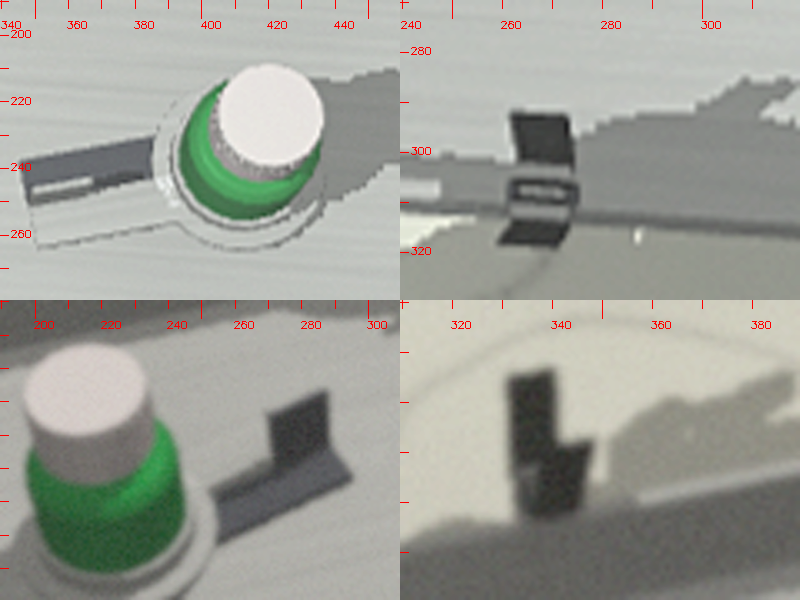

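The crops show, in source pixels:
- **Tabs, top view:** the bright top edge runs (346,246.5)–(365,243.5).
- **Cap top:** centre (420.5,224) in the top view, (215.7,232) in the scene view.
- **Clip, top view:** handle-top outer edges at rows 292 and 319, columns 259–274.
- **Clip, scene view:** handle tops at (336,140) and (343,153).

```bash
cat >h.py <<'E'
from plant import *
import numpy as np, cv2
def cam(n):
    m=camera_model(n); return np.array(m["camera_matrix"]),np.array(m["world_to_cam"])
def ray(n,p):
    K,T=cam(n); d=np.linalg.inv(K)@np.array([p[0],p[1],1.]); d=T[:3,:3].T@(d*[1,-1,-1])
    return -T[:3,:3].T@T[:3,3],d
def atz(n,p,z):
    c,d=ray(n,p); return c+d*(z-c[2])/d[2]
def proj(n,P):
    K,T=cam(n); q=T[:3,:3]@np.array(P)+T[:3,3]; q=K@(q*[1,-1,-1]); return q[:2]/q[2]
E
python3 - <<'E'
from h import *
np.set_printoptions(precision=4,suppress=True)
print("cams",ray("scene",(0,0))[0],ray("top",(0,0))[0])
print("cap",atz("top",(420.5,224.2),.169),atz("scene",(215.7,232.),.169))
a,b=atz("top",(346,246.8),.104),atz("top",(366,243.5),.104);print("tabs",a,b,(a+b)/2,np.linalg.norm(a-b))
# scene: tab upper edge seen
a,b=atz("scene",(270,239),.104),atz("scene",(287.5,232),.104);print("tabs sc",a,b,(a+b)/2,np.linalg.norm(a-b))
for p in [(262,292.4),(273.6,292.6),(259.6,319),(272,319)]: print("clip top",atz("top",p,.155))
for p in [(331,140),(340.5,139),(347,152.5)]: print("clip sc",atz("scene",p,.155))
print("rim ends top(edge)",atz("top",(163,302),.104),atz("top",(545,326),.104))
print("shelf back corners",atz("top",(191,119),.06),atz("top",(533,134),.06))
E
```

```text
cams [ 1.0251 -0.1285  0.6547] [0.3329 0.0164 1.0472]
cap [ 0.5767 -0.1239  0.169 ] [ 0.5796 -0.1239  0.169 ]
tabs [ 0.5481 -0.0129  0.104 ] [ 0.5558 -0.0455  0.104 ] [ 0.5519 -0.0292  0.104 ] 0.03348716560590667
tabs sc [ 0.5582 -0.0474  0.104 ] [ 0.5524 -0.0184  0.104 ] [ 0.5553 -0.0329  0.104 ] 0.029569592926330365
clip top [0.4566 0.1127 0.155 ]
clip top [0.4575 0.095  0.155 ]
clip top [0.416  0.1127 0.155 ]
clip top [0.4173 0.0941 0.155 ]
clip sc [0.4205 0.095  0.155 ]
clip sc [0.4226 0.1111 0.155 ]
clip sc [0.4588 0.1094 0.155 ]
rim ends top(edge) [0.4377 0.2755 0.104 ] [ 0.4396 -0.3375  0.104 ]
shelf back corners [0.7764 0.2793 0.06  ] [ 0.7891 -0.3396  0.06  ]
```

```bash
cat >>h.py <<'E'
from scipy.spatial.transform import Rotation as R
def go(P,yaw_deg):
    "shift and turn (normalised tool units) from the measured pose to TCP P, tool down, closing line at yaw"
    o=get_obs(); w,x,y,z=o["orientation"]; A=R.from_quat([x,y,z,w])
    a=np.radians(yaw_deg); Y=np.array([np.cos(a),np.sin(a),0]); Z=np.array([0,0,-1.]); 
    B=R.from_matrix(np.column_stack([np.cross(Y,Z),Y,Z]))
    s=A.inv().apply(np.array(P)-o["tcp_pos"])/.12; r=(A.inv()*B).as_rotvec()/(np.pi/2)
    Ay=A.as_matrix()[:,1]; print("t",round(float(o["clock"]),2),"tcp",np.round(o["tcp_pos"],4),"yaw",round(float(np.degrees(np.arctan2(Ay[1],Ay[0]))),2),"shift",np.round(s,3),"turn",np.round(r,3),"F",np.round(o["force"],1),"w",round(float(o["grip_width"])*1e3,1),"g",round(float(o["gripper_force"]),1))
E
python3 -m pendant '[[-1,-0.78,0,0,0,0],[-1,-0.78,0,0,0,0],[-1,-0.78,0,0,0,0],[-1,-0.78,0,0,0,0],[-1,-0.78,0,0,0,0],[-1,-0.78,0,0,0,0],[-1,-0.78,0,0,0,0],[-1,-0.78,0,0,0,0]]' 85
python3 -m pendant '[[-1,-0.78,0,0,0,0],[-1,-0.78,0,0,0,0],[-1,-0.78,0,0,0,0],[-1,-0.78,0,0,0,0.3],[-1,-0.78,0,0,0,0.4],[-1,-0.78,0,0,0,0.5],[-1,-0.78,0,0,0,0.6],[-1,-0.78,0,0,0,0.7]]'
python3 -c "
from h import *
go([.438,.103,.2],0)"
```

```text
clock: 0.9
tcp_pos: [0.2869, 0.3751, 0.231]
orientation: [-0.0, 0.197, 0.98, -0.0]
force: [0.5, -0.5, -0.8]
grip_width: 0.0853
gripper_force: 0.0
clock: 1.7
tcp_pos: [0.3617, 0.2421, 0.2311]
orientation: [-0.0, 0.545, 0.838, -0.0]
force: [0.5, 0.1, -0.3]
grip_width: 0.0848
gripper_force: 0.0
t 1.7 tcp [0.3617 0.2421 0.2311] yaw 23.94 shift [-1.317  0.111  0.259] turn [-0.     0.     0.266] F [ 0.5  0.1 -0.3] w 84.8 g 0.0
```

```bash

python3 -m pendant '[[-1,0.09,0,0,0,0.1],[-1,0.09,0,0,0,0.2],[-1,0.09,0,0,0,0.266],[-1,0.09,0.1,0,0,0.266],[-1,0.09,0.2,0,0,0.266],[-1,0.09,0.25,0,0,0.266],[-1,0.09,0.25,0,0,0.266],[-1,0.09,0.25,0,0,0.266]]' >/dev/null
python3 -c "
from h import *
go([.438,.103,.2],0)"
```

```text
t 2.5 tcp [0.4205 0.1372 0.2013] yaw 0.41 shift [-0.286  0.144  0.011] turn [-0.    -0.     0.005] F [-0.3  0.3 -0.5] w 85.0 g 0.0
```

```bash

python3 -m pendant '[[-0.286,0.145,0,0,0,0.005],[-0.286,0.145,0,0,0,0.005],[-0.286,0.145,0.1,0,0,0.005],[-0.286,0.145,0.25,0,0,0.005],[-0.286,0.145,0.4,0,0,0.005],[-0.286,0.145,0.55,0,0,0.005],[-0.286,0.145,0.636,0,0,0.005],[-0.286,0.145,0.636,0,0,0.005]]' >/dev/null
python3 - <<'E'
from h import *
go([.438,.103,.125],0)
t=read_camera("top")[230:350,190:350];s=read_camera("scene")[95:215,260:420]
r=lambda i:cv2.resize(i,(400,300),interpolation=cv2.INTER_CUBIC)
cv2.imwrite("pics/c1.png",cv2.convertScaleAbs(np.hstack([r(t),r(s)])[:,:,::-1],alpha=1.5,beta=15))
E
```

```text
t 3.3 tcp [0.4374 0.1027 0.1234] yaw -0.1 shift [ 0.003  0.005 -0.013] turn [-0.001  0.    -0.001] F [-0.6  0.8  0.4] w 85.1 g 0.0
```

View pics/c1.png

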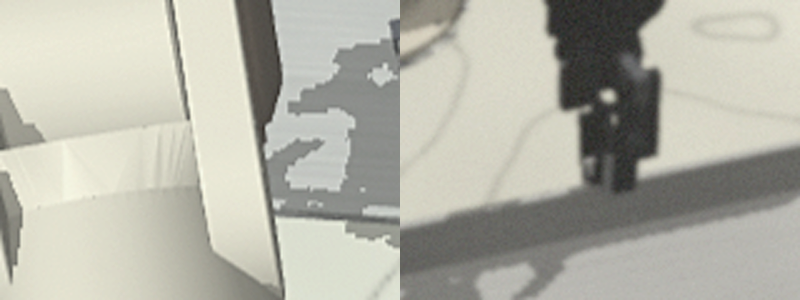

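The scene crop shows the open fingers astride the clip at about crop pixel (610,150). The arm hides the top view. Closing now.

```bash

python3 -m pendant '[[0,0,0,0,0,0],[0,0,0,0,0,0],[0,0,0,0,0,0],[0,0,0,0,0,0],[0,0,0,0,0,0],[0,0,0,0,0,0],[0,0,0,0,0,0],[0,0,0,0,0,0]]' 10 45 >/dev/null
python3 -c "
from h import *
go([.438,.103,.125],0)"
```

```text
t 4.2 tcp [0.4385 0.1023 0.125 ] yaw -0.15 shift [ 0.006 -0.004 -0.   ] turn [-0.     0.    -0.002] F [-0.3  0.2 -0.1] w 22.1 g 50.2
```

```bash

python3 -m pendant '[[0,0,-0.1,0,0,0],[0,0,-0.2,0,0,0],[0,0,-0.35,0,0,0],[0,0.2,-0.5,0,0,0],[-0.2,0.4,-0.5,0,0,0],[-0.4,0.6,-0.5,0,0,0],[-0.6,0.8,-0.5,0,0,-0.08],[-0.7,0.9,-0.5,0,0,-0.16]]' >/dev/null
python3 -c "
from h import *
go([.5525,-.031,.185],15)"
```

```text
t 5.0 tcp [0.548  0.0163 0.1858] yaw 14.46 shift [-0.391 -0.062  0.007] turn [ 0.001  0.    -0.006] F [-0.6  0.1 -0.3] w 21.7 g 50.1
```

```bash

python3 -m pendant '[[-0.2,-0.03,0,0,0,-0.006],[-0.391,-0.062,0,0,0,-0.006],[-0.391,-0.062,0.1,0,0,-0.006],[-0.391,-0.062,0.2,0,0,-0.006],[-0.391,-0.062,0.26,0,0,-0.006],[-0.391,-0.062,0.26,0,0,-0.006],[-0.391,-0.062,0.26,0,0,-0.006],[-0.391,-0.062,0.26,0,0,-0.006]]' >/dev/null
python3 - <<'E'
from h import *
go([.5525,-.031,.155],15)
t=read_camera("top");s=read_camera("scene")
cv2.imwrite("pics/s2full.png",s[:,:,::-1]);cv2.imwrite("pics/t2full.png",t[:,:,::-1])
r=lambda i:cv2.resize(i,(400,600),interpolation=cv2.INTER_CUBIC)
cv2.imwrite("pics/c2.png",cv2.convertScaleAbs(np.hstack([r(t[180:270,330:390]),r(s[190:280,250:310])])[:,:,::-1],alpha=1.6,beta=20))
print(proj("scene",[.5525,-.031,.104]),proj("scene",[.5525,-.031,.118]))
E
```

```text
t 5.8 tcp [ 0.5507 -0.0289  0.1543] yaw 14.83 shift [-0.021  0.01  -0.006] turn [ 0.     0.    -0.002] F [ 0.4 -0.1  0.3] w 22.2 g 50.1
[279.53567334 233.88908698] [279.09056887 227.76504265]
```

View pics/c2.png

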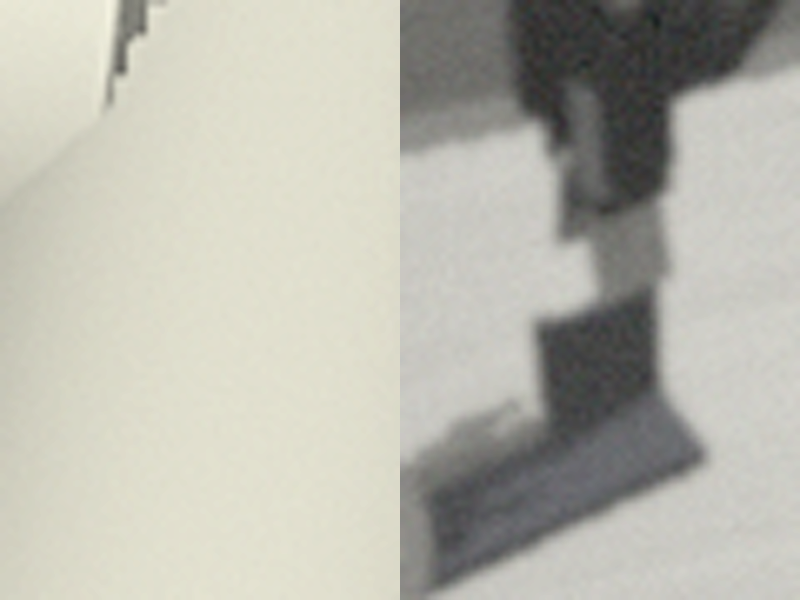

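The scene crop shows the clip's near jaw tip at about source pixel (284.8,232.8), above the tab edge, which runs (271,238)–(288.2,233.5).

```bash
python3 - <<'E'
from h import *
np.set_printoptions(precision=4,suppress=True)
a,b=atz("scene",(271,238.2),.104),atz("scene",(288.2,233.3),.104);d=b-a
print(a,b,(a+b)/2,np.linalg.norm(d),np.degrees(np.arctan2(d[1],d[0])))
u=np.array([np.cos(.26),np.sin(.26)]);v=np.array([-u[1],u[0]])
o=get_obs()["tcp_pos"]; z=o[2]+.019-.056
for e in(-.009,.009):
  for off in(.009,.012):
    P=o[:2]+u*off+v*e; print(e,off,proj("scene",[*P,z]))
print("jaw ends at that plane", [atz("scene",p,z) for p in((280,234.8),(289.8,231))],o,z)
# tabs ends in top image for several yaws vs measured (346,246.8),(366,243.5); scene
for y in(101,103,105,107):
  c=np.array([.5775,-.124])+.095*np.array([np.cos(np.radians(y)),np.sin(np.radians(y))]);w=np.array([np.cos(np.radians(y)),np.sin(np.radians(y))])*.015; n=np.array([w[1],-w[0]])/.015*.003
  print(y,c,[proj("top",[*(c+s*w),.104]) for s in(1,-1)],[proj("scene",[*(c+s*w+n),.104]) for s in(-1,1)])
E
```

```text
[ 0.5571 -0.0455  0.104 ] [ 0.5552 -0.0181  0.104 ] [ 0.5562 -0.0318  0.104 ] 0.02754522819163836 93.79596395896722
-0.009 0.009 [277.8181 233.187 ]
-0.009 0.012 [278.8146 234.4747]
0.009 0.009 [288.2495 228.4042]
0.009 0.012 [289.2613 229.6695]
jaw ends at that plane [array([ 0.5658, -0.0332,  0.1173]), array([ 0.5629, -0.0172,  0.1173])] [ 0.5508 -0.0291  0.1543] 0.11728462029366979
101 [ 0.5594 -0.0307] [array([348.1719, 241.9353]), array([366.1779, 239.719 ])] [array([272.7383, 242.0218]), array([290.5932, 234.9096])]
103 [ 0.5561 -0.0314] [array([348.5296, 244.1818]), array([366.4495, 241.3493])] [array([271.9792, 240.7575]), array([289.4864, 233.226 ])]
105 [ 0.5529 -0.0322] [array([348.9682, 246.4196]), array([366.7795, 242.9725])] [array([271.1649, 239.522 ]), array([288.3082, 231.5841])]
107 [ 0.5497 -0.0332] [array([349.4874, 248.6459]), array([367.1678, 244.5865])] [array([270.2965, 238.3164]), array([287.0604, 229.9851])]
```

```bash

python3 -m pendant '[[-0.01,0.01,0,0,0,0],[-0.02,0.015,0,0,0,0],[-0.03,0.015,0,0,0,0],[-0.03,0.015,0.05,0,0,0],[-0.03,0.015,0.1,0,0,0],[-0.03,0.015,0.15,0,0,0],[-0.03,0.015,0.15,0,0,0],[-0.03,0.015,0.15,0,0,0]]' >/dev/null
python3 - <<'E'
from h import *
go([.553,-.0325,.120],14.6)
s=read_camera("scene")
cv2.imwrite("pics/c3.png",cv2.convertScaleAbs(cv2.resize(s[190:280,240:330],(600,600),interpolation=cv2.INTER_CUBIC)[:,:,::-1],alpha=1.6,beta=20))
E
```

```text
t 6.7 tcp [ 0.5531 -0.0323  0.1355] yaw 14.79 shift [-0.001 -0.001  0.129] turn [-0.    -0.     0.002] F [0.1 0.  0.1] w 22.1 g 50.1
```

View pics/c3.png

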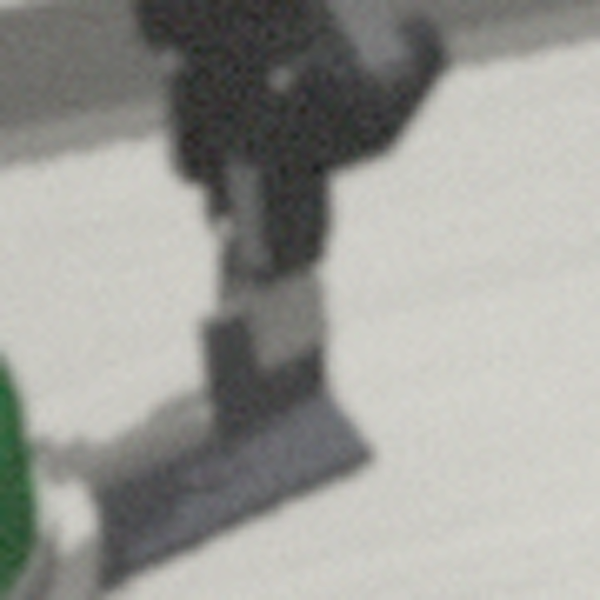

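The jaws are astride the tab: the near jaw lies in front of its face, centred once parallax is allowed for, with no contact force. Lowering the rest.

```bash

python3 -m pendant '[[0,0,0.03,0,0,0],[0,0,0.06,0,0,0],[0,0,0.09,0,0,0],[0,0,0.11,0,0,0],[0,0,0.129,0,0,0],[0,0,0.129,0,0,0],[0,0,0.129,0,0,0],[0,0,0.129,0,0,0]]' >/dev/null
python3 -c "
from h import *
go([.553,-.0325,.120],14.6)"
```

```text
t 7.55 tcp [ 0.5534 -0.0324  0.1231] yaw 14.79 shift [-0.    -0.003  0.026] turn [0.002 0.001 0.002] F [-7.9 -1.1 19.3] w 21.9 g 52.7
```

```bash

python3 -m pendant '[[0,0,-0.01,0,0,0],[0,0,-0.02,0,0,0],[0,0,-0.025,0,0,0],[0,0,-0.025,0,0,0],[0,0,-0.025,0,0,0],[0,0,-0.025,0,0,0],[0,0,-0.025,0,0,0],[0,0,-0.025,0,0,0]]' >/dev/null
python3 - <<'E'
from h import *
go([.553,-.0325,.120],14.6)
s=read_camera("scene")
cv2.imwrite("pics/c4.png",cv2.convertScaleAbs(cv2.resize(s[200:260,250:310],(600,600),interpolation=cv2.INTER_CUBIC)[:,:,::-1],alpha=1.8,beta=20))
E
```

```text
t 8.35 tcp [ 0.5533 -0.0323  0.1233] yaw 14.79 shift [-0.001 -0.003  0.028] turn [0.    0.    0.002] F [-1.5  0.3  4.9] w 21.7 g 50.8
```

View pics/c4.png

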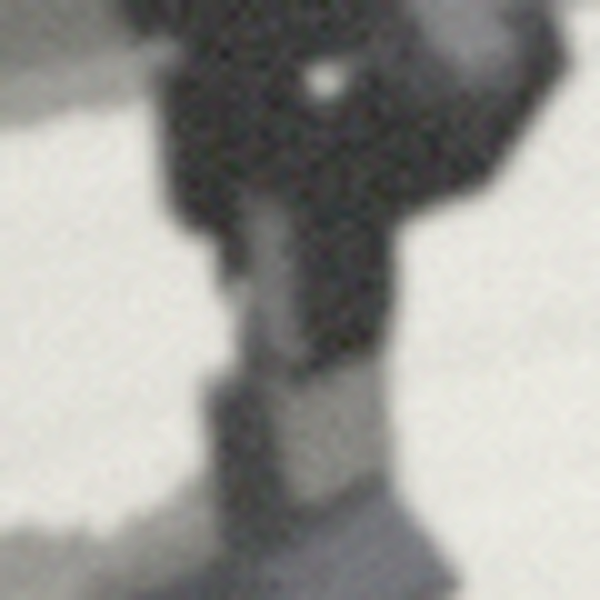

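The jaw tips are now near the bottom of the tabs, with the pivot pin just touching their top at about 5 N. Releasing.

```bash

python3 -m pendant '[[0,0,0,0,0,0],[0,0,0,0,0,0],[0,0,0,0,0,0],[0,0,0,0,0,0],[0,0,0,0,0,0],[0,0,0,0,0,0],[0,0,0,0,0,0],[0,0,0,0,0,0]]' 85 45|grep -E "force|width"
python3 -m pendant '[[0,0,-0.1,0,0,0],[0,0,-0.2,0,0,0],[0,0,-0.4,0,0,0],[0,0,-0.6,0,0,0],[0,0,-0.8,0,0,0],[0.6,-0.3,-0.9,0,0,0],[0.8,-0.5,-0.9,0,0,0],[1,-0.6,-0.9,0,0,0]]' >/dev/null
python3 - <<'E'
from h import *
go([.578,-.124,.23],0)
t=read_camera("top");s=read_camera("scene")
cv2.imwrite("pics/s5.png",s[:,:,::-1]);cv2.imwrite("pics/t5.png",t[:,:,::-1])
r=lambda i:cv2.resize(i,(400,300),interpolation=cv2.INTER_CUBIC)
cv2.imwrite("pics/c5.png",cv2.convertScaleAbs(np.hstack([r(t[190:280,340:460]),r(s[205:295,190:310])])[:,:,::-1],alpha=1.6,beta=20))
E
```

```text
force: [0.2, -0.3, -0.0]
grip_width: 0.0849
gripper_force: 0.0
t 10.0 tcp [0.4517 0.0661 0.2333] yaw 14.75 shift [-1.8    0.615  0.029] turn [ 0.001 -0.     0.164] F [1.1 1.4 0.8] w 84.8 g 0.0
```

View pics/c5.png

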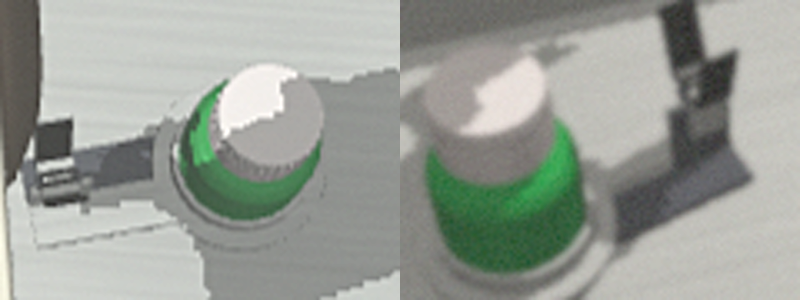

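The clip sits well down on the tabs (scene crop at (700,90)), and the jar and cap have not moved. Going to the cap.

```bash

python3 -m pendant '[[-0.5,0.2,0,0,0,0.05],[-0.9,0.4,0,0,0,0.1],[-1,0.6,0,0,0,0.16],[-1,0.615,0,0,0,0.2],[-1,0.615,0,0,0,0.25],[-1,0.615,0,0,0,0.275],[-1,0.615,0,0,0,0.275],[-1,0.615,0,0,0,0.275]]' 85 60 >/dev/null
python3 -c "
from h import *
go([.578,-.124,.2],-10)"
```

```text
t 10.9 tcp [ 0.5552 -0.0321  0.2319] yaw -9.9 shift [-0.722  0.318  0.266] turn [ 0.    -0.     0.001] F [ 0.5 -0.1 -1.1] w 84.6 g 0.0
```

```bash

python3 -m pendant '[[-0.3,0.12,0,0,0,0],[-0.6,0.25,0,0,0,0],[-0.722,0.318,0,0,0,0],[-0.722,0.318,0,0,0,0],[-0.722,0.318,0.15,0,0,0],[-0.722,0.318,0.25,0,0,0],[-0.722,0.318,0.3,0,0,0],[-0.722,0.318,0.3,0,0,0]]' >/dev/null
python3 -c "
from h import *
go([.578,-.124,.139],-10)
s=read_camera('scene');cv2.imwrite('pics/c6.png',cv2.convertScaleAbs(cv2.resize(s[150:270,150:310],(640,480),interpolation=cv2.INTER_CUBIC)[:,:,::-1],alpha=1.6,beta=20))"
```

```text
t 11.7 tcp [ 0.5771 -0.1231  0.1945] yaw -9.91 shift [-0.006  0.009  0.462] turn [-0.001 -0.     0.001] F [0.1 0.5 0. ] w 85.0 g 0.0
```

View pics/c6.png

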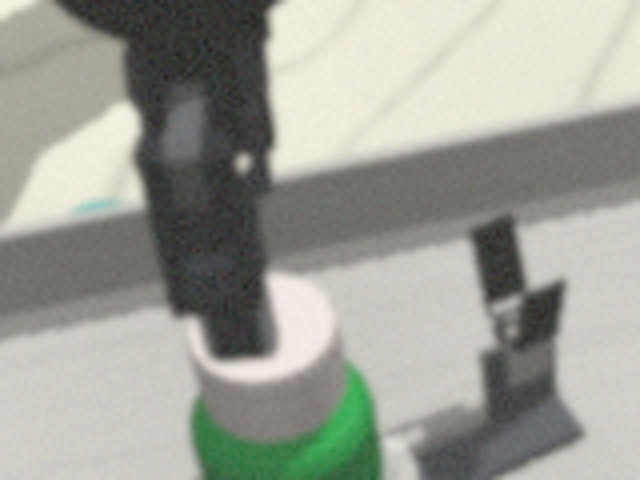

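The fingers stand around the cap (near finger at crop pixel (240,340)), and the clip is upright on the tabs. Descending and gripping.

```bash

python3 -m pendant '[[-0.006,0.009,0.1,0,0,0],[-0.006,0.009,0.2,0,0,0],[-0.006,0.009,0.3,0,0,0],[-0.006,0.009,0.38,0,0,0],[-0.006,0.009,0.44,0,0,0],[-0.006,0.009,0.462,0,0,0],[-0.006,0.009,0.462,0,0,0],[-0.006,0.009,0.462,0,0,0]]' >/dev/null
python3 -c "
from h import *
go([.578,-.124,.139],-10)"
python3 -m pendant '[[0,0,0,0,0,0],[0,0,0,0,0,0],[0,0,0,0,0,0],[0,0,0,0,0,0],[0,0,0,0,0,0],[0,0,0,0,0,0],[0,0,0,0,0,0],[0,0,0,0,0,0]]' 35 60 >/dev/null
python3 -c "
from h import *
go([.578,-.124,.139],-10)"
```

```text
t 12.55 tcp [ 0.5787 -0.1248  0.1403] yaw -9.97 shift [ 0.005 -0.007  0.011] turn [0. 0. 0.] F [-0.5 -1.1 -0.4] w 85.0 g 0.0
t 13.35 tcp [ 0.5785 -0.1247  0.1402] yaw -9.97 shift [ 0.005 -0.005  0.01 ] turn [0. 0. 0.] F [-3.5  0.4  6.2] w 49.0 g 61.2
```

```bash

python3 -m pendant '[[0,0,0.01,0,0,0],[0,0,0.02,0,0,0],[0,0,0.03,0,0,0],[0,0,0.035,0,0,0],[0,0,0.035,0,0,0],[0,0,0.035,0,0,0],[0,0,0.035,0,0,0],[0,0,0.035,0,0,0]]' >/dev/null
python3 -c "
from h import *
go([.578,-.124,.139],-10)"
```

```text
t 14.15 tcp [ 0.5785 -0.1248  0.1364] yaw -9.97 shift [ 0.006 -0.005 -0.022] turn [0. 0. 0.] F [-3.7  0.7  8.4] w 48.4 g 61.3
```

```bash

python3 -m pendant '[[0,0,0.01,0,0,0],[0,0,0.01,0,0,0],[0,0,0.01,0,0,0],[0,0,0.01,0,0,0],[0,0,0.01,0,0,0],[0,0,0.01,0,0,0],[0,0,0.01,0,0,0],[0,0,0.01,0,0,0]]' 35 80 >/dev/null
python3 -c "
from h import *
for i in range(3):
  go([.578,-.124,.139],-10); read_camera('top')"
```

```text
t 14.95 tcp [ 0.5785 -0.1248  0.1353] yaw -9.96 shift [ 0.005 -0.005 -0.031] turn [0. 0. 0.] F [-5.1  1.3  8.6] w 47.9 g 80.7
t 15.0 tcp [ 0.5785 -0.1247  0.1353] yaw -9.97 shift [ 0.005 -0.005 -0.031] turn [0. 0. 0.] F [-5.6  0.5  8.1] w 48.3 g 80.7
t 15.05 tcp [ 0.5785 -0.1247  0.1353] yaw -9.96 shift [ 0.005 -0.005 -0.031] turn [0. 0. 0.] F [-5.1  0.6  8.8] w 47.7 g 80.7
```

```bash

python3 -m pendant '[[0,-0.004,0.005,0,0,0],[0,-0.008,0.01,0,0,0],[0,-0.01,0.012,0,0,0],[0,-0.01,0.012,0,0,0],[0,-0.01,0.012,0,0,0],[0,-0.01,0.012,0,0,0],[0,-0.01,0.012,0,0,0],[0,-0.01,0.012,0,0,0]]' >/dev/null
python3 -c "
from h import *
for i in range(2):
  go([.578,-.124,.139],-10); read_camera('top')"
```

```text
t 15.9 tcp [ 0.5784 -0.1248  0.1346] yaw -9.96 shift [ 0.006 -0.005 -0.037] turn [0.002 0.    0.   ] F [-1.   0.1 10.8] w 48.2 g 81.1
t 15.95 tcp [ 0.5784 -0.1247  0.1346] yaw -9.96 shift [ 0.005 -0.005 -0.037] turn [0.002 0.    0.   ] F [ 0.2 -0.5 10.5] w 48.2 g 81.1
```

```bash

python3 -m pendant '[[0,0,0,0,0,-0.05],[0,0,0,0,0,-0.1],[0,0,0,0,0,-0.15],[0,0,0,0,0,-0.2],[0,0,0,0,0,-0.25],[0,0,0,0,0,-0.3],[0,0,0,0,0,-0.35],[0,0,0,0,0,-0.382]]' >/dev/null
python3 -c "
from h import *
go([.578,-.124,.139],-10);print(np.round(get_obs()['torque'],2))"
```

```text
t 16.8 tcp [ 0.5785 -0.1246  0.1345] yaw 24.6 shift [ 0.006 -0.002 -0.037] turn [0.002 0.001 0.384] F [0.4 0.8 9.9] w 48.1 g 81.1
[ 0.15 -0.07 -0.03]
```

```bash

python3 -m pendant '[[0,0,0,0,0,-0.05],[0,0,0,0,0,-0.1],[0,0,0,0,0,-0.15],[0,0,0,0,0,-0.2],[0,0,0,0,0,-0.25],[0,0,0,0,0,-0.3],[0,0,0,0,0,-0.35],[0,0,0,0,0,-0.385]]' >/dev/null
python3 -c "
from h import *
go([.5785,-.1247,.220],58.8);print(np.round(get_obs()['torque'],2))"
```

```text
t 17.6 tcp [ 0.5785 -0.1246  0.1345] yaw 59.25 shift [-0.003 -0.    -0.713] turn [0.001 0.002 0.005] F [ 0.3  1.4 10. ] w 47.7 g 81.1
[ 0.15 -0.02 -0.06]
```

```bash

python3 -m pendant '[[0,0,-0.02,0,0,0],[0,0,-0.04,0,0,0],[0,0,-0.06,0,0,0],[0,0,-0.08,0,0,0],[0,0,-0.1,0,0,0],[0,0,-0.12,0,0,0],[0,0,-0.14,0,0,0],[0,0,-0.16,0,0,0]]' >/dev/null
python3 -c "
from h import *
go([.5785,-.1247,.220],58.8)"
```

```text
t 18.4 tcp [ 0.5772 -0.1245  0.152 ] yaw 59.06 shift [-0.01   0.004 -0.566] turn [-0.    -0.     0.003] F [ 0.4  1.5 -0.4] w 47.9 g 82.2
```

Free, with no upward pull. Raising to 8 cm.

```bash

python3 -m pendant '[[0,0,-0.08,0,0,0],[0,0,-0.18,0,0,0],[0,0,-0.28,0,0,0],[0,0,-0.38,0,0,0],[0,0,-0.46,0,0,0],[0,0,-0.52,0,0,0],[-0.005,0.002,-0.55,0,0,0],[-0.005,0.002,-0.566,0,0,0]]' >/dev/null
python3 -m pendant '[[0,0,0,0,0,0],[0,0,0,0,0,0],[0,0,0,0,0,0],[0,0,0,0,0,0],[0,0,0,0,0,0],[0,0,0,0,0,0],[0,0,0,0,0,0],[0,0,0,0,0,0]]' >/dev/null
python3 - <<'E'
from h import *
go([.578,-.1242,.220],59)
t=read_camera("top");s=read_camera("scene")
r=lambda i:cv2.resize(i,(400,300),interpolation=cv2.INTER_CUBIC)
cv2.imwrite("pics/c7.png",cv2.convertScaleAbs(np.vstack([np.hstack([r(t[190:280,340:460]),r(s[175:295,170:330])]),np.hstack([r(t),r(s)])])[:,:,::-1],alpha=1.6,beta=20))
for z in(.249,.217,.137):print(z,proj("scene",[.578,-.124,z]))
E
```

```text
t 20.0 tcp [ 0.578  -0.1246  0.2202] yaw 59.07 shift [0.002 0.003 0.001] turn [0.    0.    0.001] F [ 0.2  0.5 -0.4] w 48.5 g 82.2
0.249 [205.68083419 187.92749964]
0.217 [209.80496933 206.24500189]
0.137 [218.81484173 246.26269108]
```

View pics/c7.png

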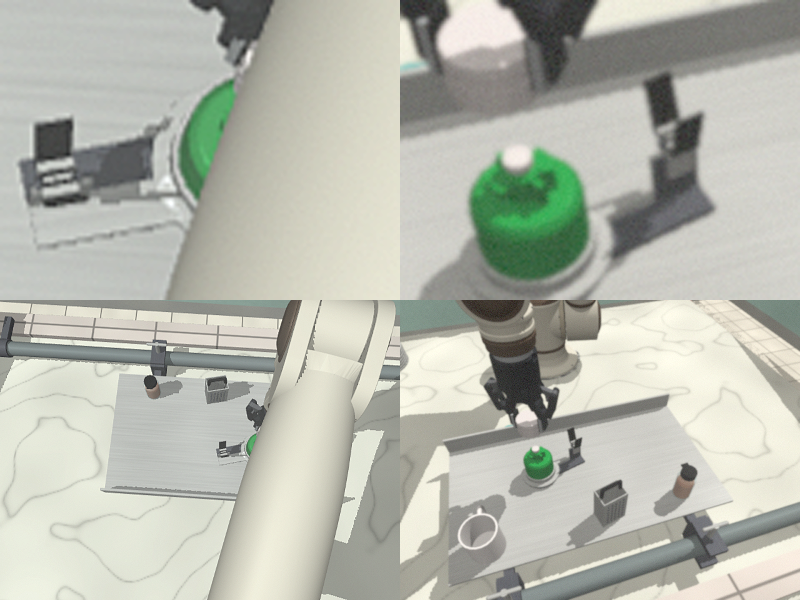

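The cap is lifted in the gripper, the jar thread is bare, and the clip is on the tabs. The bystanders have not moved. One numeric check of the cap's height from its outline (lower front edge at row ≈220, left edge at column ≈185.5).

```bash
python3 - <<'E'
from h import *
a=np.linspace(0,2*np.pi,73)
def outl(c,z0): return np.array([proj("scene",[c[0]+.025*np.cos(t),c[1]+.025*np.sin(t),z]) for z in(z0,z0+.032) for t in a])
for z in(.137,.209,.213,.217,.221,.225):
  o=outl((.578,-.124),z); b=o[:73]; print(z,"cols",o[:,0].min().round(1),o[:,0].max().round(1),"rows",o[:,1].min().round(1),b[:,1].max().round(1))
s=read_camera("scene").astype(int)
for c in(198,202,206): print(c,[tuple(s[r,c]) [0] for r in range(205,228)])
print([int(s[205,c,0]) for c in range(176,232)])
E
```

```text
0.137 cols 196.7 236.8 rows 217.6 260.3
0.209 cols 186.2 230.3 rows 178.9 225.0
0.213 cols 185.6 229.9 rows 176.6 222.8
0.217 cols 185.0 229.5 rows 174.2 220.7
0.221 cols 184.3 229.1 rows 171.8 218.5
0.225 cols 183.7 228.7 rows 169.4 216.2
198 [np.int64(73), np.int64(72), np.int64(71), np.int64(71), np.int64(71), np.int64(71), np.int64(75), np.int64(73), np.int64(72), np.int64(70), np.int64(67), np.int64(68), np.int64(72), np.int64(71), np.int64(70), np.int64(75), np.int64(76), np.int64(77), np.int64(78), np.int64(88), np.int64(105), np.int64(114), np.int64(117)]
202 [np.int64(76), np.int64(74), np.int64(72), np.int64(75), np.int64(74), np.int64(75), np.int64(73), np.int64(74), np.int64(71), np.int64(71), np.int64(71), np.int64(71), np.int64(69), np.int64(70), np.int64(70), np.int64(72), np.int64(76), np.int64(81), np.int64(91), np.int64(105), np.int64(113), np.int64(116), np.int64(116)]
206 [np.int64(76), np.int64(74), np.int64(77), np.int64(72), np.int64(73), np.int64(70), np.int64(74), np.int64(75), np.int64(74), np.int64(73), np.int64(71), np.int64(72), np.int64(72), np.int64(70), np.int64(70), np.int64(73), np.int64(78), np.int64(83), np.int64(99), np.int64(110), np.int64(115), np.int64(117), np.int64(115)]
[66, 63, 62, 63, 62, 59, 60, 59, 56, 54, 52, 56, 67, 68, 65, 69, 66, 72, 70, 70, 72, 73, 73, 76, 73, 76, 76, 75, 74, 74, 76, 78, 74, 75, 73, 74, 73, 71, 73, 70, 70, 66, 66, 65, 63, 52, 46, 52, 54, 56, 52, 44, 35, 23, 23, 22]
```

Row ≈220 and left column ≈186 match a cap lower edge at z ≈ 0.217, which is 8 cm up and over the jar. Handing in.

```bash
python3 -c "
from plant import *
print(hand_in())"
```

```text
the job is handed in; nothing more can be done
None
```

The job is done and handed in, after about 20 s: the clip is well down on the tabs and released, the cap is unlocked and held upright and still about 8 cm straight above the jar, and the jar, turntable, cup, spice bottle and grater showed no movement in the camera pictures.

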